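# Load the kiln and set the firing

## Task

Load the kiln for tonight's firing: stand all the white bowls upright on the brick hearth between the four props, in from the edges, then lower the slotted kiln shelf over the props' spigots until it rests flush on all four, then stand the terracotta vases and the cone pack upright on the shelf, clear of its edges. With everything loaded, press the programmer's white key, then the yellow, then the green, one at a time, each fully down and let go, and never the red stop key. Leave the spare prop and the wooden scraper where they lie behind the hearth, and if a pot or the cone pack gets knocked out of place, put it right before you leave.

Things in the scene. Friction and masses are not known exactly. Their poses are not given: they have to be found in the camera images.
- bowl_1: small cream-white bisque bowl with upright sides, 60 mm diameter, 44 mm tall, foot 44 mm, sides straight from 22 mm up, 0.1 to 0.17 kg; origin: centre of its foot, z up. Starts upright on the ware board. Absent in some starts (then None).
- bowl_2: another bowl, the same as bowl_1. Absent in some starts (then None).
- bowl_3: another bowl, the same as bowl_1. Absent in some starts (then None).
- hearth: fixed hearth of a top-hat kiln: pale firebrick slab in a dark steel tray, 280 (x) x 230 (y) x 70 mm high, yawed up to 0.2 rad. Origin: centre of its underside, on the table; its brick top is at z = 70 mm in its frame. The kiln's motorised hood hangs swung aside and comes over by itself later.
- shelf_seat (a point): point over the hearth's centre where the middle of the kiln shelf's underside belongs, z = 140 mm in the hearth's frame, axes as the hearth's. Four fixed props, 22 mm diameter, 70 mm tall (foot flange 32 mm across, 4 mm thick), stand on the brick at (+-104, +-74) mm from it; each ends in a flat shoulder at this height with a spigot 11 mm in diameter and 14 mm tall, its upper half tapering to 6 mm
- kiln_shelf: loose sandy kiln shelf 240 (x) x 180 (y) x 11 mm, 0.7 to 0.95 kg; origin: centre of its underside. 17 mm holes at (+-104, +-74) mm take the spigots, either way round. Two slots, 46 (x) x 32 (y) mm, at (0, +-34) mm leave a 36 mm wide web along x over its middle, to grip with a finger through each slot. Starts on battens, underside 27 mm above the table, x within 0.3 rad of world y (either way).
- vase_1: terracotta bud vase, solid, 74 mm tall, foot 50 mm, belly 62 mm diameter from 26 to 40 mm up, neck 26 to 34 mm at the top, 0.13 to 0.23 kg; origin: centre of its foot, z up. Starts upright on the ware board. Absent in some starts (then None).
- vase_2: a second bud vase, the same as vase_1. Absent in some starts (then None).
- cone_pack: witness cone pack: cream block 62 (x) x 26 (y) x 18 mm with three thin pointed cones in a row on it, leaning slightly, 58 mm tall overall, 0.07 to 0.12 kg; origin: centre of its underside, z up. Grip the block across its 26 mm. Starts on the ware board.
- ware_board: fixed plywood ware board 250 (x) x 210 (y), top 18 mm above the table; origin: centre of its underside. It lies left or right of the hearth; the mat with shelf and programmer lies on the other side. Pots and cone pack start on it in two columns of three places, 105 mm apart along its y and 78 mm along its x, in any order, each within 5 mm.
- programmer: fixed kiln programmer, grey box 140 x 150 x 50 mm on a 3 mm mat, display along the far (+x) side of its black top, and four round keys, 24 mm diameter in collars of 40 mm, white far left at (-2, 26), yellow far right (-2, -26), red (stop) near left (-48, 26), green near right (-48, -26) mm. Origin: centre of its underside.
- key_white_top (a point): centre of the top of the white key's cap, 75 mm above the table when up; keys are pressed straight down
- key_white (a joint): travel of the white key (m): 0 up, 0.006 fully down; a spring returns it; it starts to move at 1.5 N and is fully down at 5 N
- key_yellow_top (a point): centre of the top of the yellow key's cap
- key_yellow (a joint): travel of the yellow key (m): 0 up, 0.006 fully down; a spring returns it
- key_green_top (a point): centre of the top of the green key's cap
- key_green (a joint): travel of the green key (m): 0 up, 0.006 fully down; a spring returns it
- key_red (a joint): travel of the red key (m): 0 up, 0.006 fully down; a spring returns it; the stop key, not to be pressed
- wooden_rib: bystander: flat wooden rib (scraper), 110 x 55 x 9 mm; loose, not part of the job, leave it alone; origin at its underside centre
- spare_prop: bystander: spare kiln prop lying down, 100 mm long, 28 mm thick; loose, not part of the job, leave it alone; origin at its underside centre

How it is judged:
On the way, in this order (a step that is already met when the one before it is completed fails the run):
1. all the bowls stand upright on the hearth between the props (x of bowl_1 in the frame of hearth between -0.092 and 0.092 m and y of bowl_1 in the frame of hearth between -0.058 and 0.058 m and z of bowl_1 in the frame of hearth between 0.066 and 0.076 m and angle between each of bowl_1, bowl_2, bowl_3's own z axis and vertical below 0.12 rad and linear speed of each of bowl_1, bowl_2, bowl_3 below 0.03 m/s and x of bowl_2 in the frame of hearth between -0.092 and 0.092 m and y of bowl_2 in the frame of hearth between -0.058 and 0.058 m and z of bowl_2 in the frame of hearth between 0.066 and 0.076 m and x of bowl_3 in the frame of hearth between -0.092 and 0.092 m and y of bowl_3 in the frame of hearth between -0.058 and 0.058 m and z of bowl_3 in the frame of hearth between 0.066 and 0.076 m), for 0.2 s.
2. the kiln shelf lies flush on the four props, over their spigots (x of kiln_shelf in the frame of hearth between -0.006 and 0.006 m and y of kiln_shelf in the frame of hearth between -0.006 and 0.006 m and z of kiln_shelf in the frame of hearth between 0.137 and 0.143 m and angle between kiln_shelf's own z axis and vertical below 0.025 rad and angle between the x axis of kiln_shelf and the x axis of hearth, either way round below 0.06 rad and linear speed of kiln_shelf below 0.03 m/s), for 0.3 s.
3. the vases and the cone pack stand upright on the kiln shelf (x of vase_1 in the frame of kiln_shelf between -0.098 and 0.098 m and y of vase_1 in the frame of kiln_shelf between -0.07 and 0.07 m and z of vase_1 in the frame of kiln_shelf between 0.007 and 0.016 m and angle between each of vase_1, vase_2, cone_pack's own z axis and vertical below 0.12 rad and linear speed of each of vase_1, vase_2, cone_pack below 0.03 m/s and x of vase_2 in the frame of kiln_shelf between -0.098 and 0.098 m and y of vase_2 in the frame of kiln_shelf between -0.07 and 0.07 m and z of vase_2 in the frame of kiln_shelf between 0.007 and 0.016 m and x of cone_pack in the frame of kiln_shelf between -0.098 and 0.098 m and y of cone_pack in the frame of kiln_shelf between -0.07 and 0.07 m and z of cone_pack in the frame of kiln_shelf between 0.007 and 0.016 m), for 0.2 s.
4. the white key is pressed fully down (value of joint key_white above 0.0045 m), for 0.05 s.
5. the yellow key is pressed fully down (value of joint key_yellow above 0.0045 m), for 0.05 s.
6. the green key is pressed fully down (value of joint key_green above 0.0045 m), for 0.05 s.
At the end, for the whole second after the job is handed in: bowls upright on the brick within 92 mm (hearth x) and 58 mm (y) of its centre; shelf level on the shoulders within 3 mm, centred within 6 mm; vases and cone pack upright on it within 98 mm (x) and 70 mm (y) of its centre; all at rest, keys up (all of step 1 and all of step 2 and all of step 3 and value of joint each of key_white, key_yellow, key_green, key_red below 0.002 m); the robot touches nothing.
It fails at once if the red stop key is pressed (value of joint key_red above 0.002 m).
It fails at once if two keys are down at once (value of joint each of key_white, key_yellow above 0.002 m or value of joint each of key_white, key_green above 0.002 m or value of joint each of key_white, key_red above 0.002 m or value of joint each of key_yellow, key_green above 0.002 m or value of joint each of key_yellow, key_red above 0.002 m or value of joint each of key_green, key_red above 0.002 m).
It fails at once if the spare prop or the wooden scraper is pushed more than 40 mm from its place (distance of any of wooden_rib, spare_prop from where it was at the start of the episode above 0.04 m).
Of bowl_1, bowl_2, bowl_3 only 2 to 3 are there at a start; the rules pass over those that are not, and their reading is None.
Of vase_1, vase_2 only 1 to 2 are there at a start; the rules pass over those that are not, and their reading is None.
At some moment in a run one of vase_1, vase_2, cone_pack may be knocked a few centimetres aside while the robot is not near it.
It also fails if it takes over 210 s, if anything falls off the work surface, if the arm or the gripper's body presses on something with over 40 N, if the wrist force passes 120 N, or if a joint passes its speed limit or range.

## Robot

A 6-joint arm with a two-finger parallel gripper is mounted at the origin on the work surface. World frame = base frame: x ahead of the robot, y to its left, z up, the work surface at z = 0. Lengths are in m, angles in rad, forces in N, time in s.
With the tool pointing down it reaches from about 0.25 to 0.775 m from the base axis. Payload 8.9 kg.
Tool frame: the origin (TCP) lies on the centre line of the jaws, within the pads' length; the fingertips stand ahead of it and the grasp point (between the pads) lies 2 mm behind it (robot.tip_extent is the z of the fingertips in the tool frame, in m); z points along the fingers, y is the line along which they close (so a half turn about z gives the same grasp; the last joint's range is limited). The gripper opens to 85 mm and grips with 20 to 120 N. Pads are 22 mm wide; open, the fingers measure 114 mm over their backs; the gripper's body (76 mm by 85 mm) begins 54 mm behind the grasp point. The pads swing forward as they close: fully open they stand 13 mm farther back than shut.
Start: joints at [1.008, 0.291, -0.153, 1.127, 0, 1.431], TCP at [0.216, 0.479, 0.248] pointing down, gripper open.
Joint ranges: [-2.52, 2.52], [-0.91, 1.74], [-1.3, 1.37], [-1.96, 2.02], [-1.52, 1.47], [-3.14, 3.14]. Speed limits (rad/s): [2.22, 2.22, 2.79, 3.14, 3.14, 3.14].

## Interface

Orientations are given as a rotation vector (axis times angle).
In Python, from bench import robot, set_gripper, kin, read_state, camera, camera_info, workorder, find_in, outline_of gives the robot as it stands. The module is installed in compiled form; this text tells all that it offers. Calls block until the motion is done:
- robot.movep(position, orientation): joint-space move of the TCP to a pose.
- robot.movel(position, ori=None, rate=0.15): straight line of the TCP; ori=None keeps the orientation; rate is the mean speed in m/s.
- robot.movej(angles): joint-space move.
- set_gripper(opening, grip_force=None): finger opening in m; grip_force is the grip in N (None keeps the last); returns when the fingers have stopped.
- robot.sleep(seconds).
- kin.ik(position, orientation): joint angles nearest the present ones, or None.
- read_state(): the state.
- camera(name): name is "side" or "top"; returns the picture (384x512x3 uint8, blue, green, red); there is no depth.
- camera_info(name): a dict with "intrinsics" (3x3 intrinsics, pixels), "cam_to_world" (4x4, takes a point from camera to world coordinates). Camera axes: x right, y down, z forward; pixel columns grow to the right and rows downward; lengths in m; the calibration is good to about 2 mm. A picture is of the moment at which its call begins. camera_info takes no time and is no camera call.
A pose or a line that the arm cannot do raises robot.MotionError and nothing moves.
- workorder.sign_off(): hands the job in; it is judged then, once.
Trained networks look in the newest picture that a camera, given by its name, has taken for a name from the list of things; names that differ only in an ending like _2 or _b are one class to them, and where a whole thing is asked for, a point or a joint stands for the part that bears it (a point fixed in the world has none). Each returns a list of dicts, best first, with "p" (0 to 1); they miss things now and then, are a little off and sometimes report something else, mostly with a low value. They report only what shows in the picture. A call takes as long as a camera call.
- find_in(camera, thing): "extent" ([left, top, right, bottom] as shares, 0 to 1, of the picture: columns of its width, rows of its height, round what is visible of it).
- outline_of(camera, thing): "mask" (384x512 bool, what is visible of it) and "extent" ([left, top, right, bottom] as shares, 0 to 1, of the picture: columns of its width, rows of its height, round what is visible of it).
The state is a dict: "clock": time; "joint_positions": joint angles; "joint_vel": joint speeds; "tau": joint torques, N m; "ee_pos": TCP position; "eef_rot": TCP orientation; "ft_force": force on the tool from outside, world axes, zero at the start; "torque": the same for the moment, N m; "finger_gap": finger opening in m; "grasp_force": force on a finger pad.
Only numpy, scipy, OpenCV 4.12 (cv2) and the standard library are available. Lean on these libraries where they do the work, as an engineer would, in place of code of your own. Each camera call takes 0.05 s, during which the arm holds its last target. There are 200 camera calls.

## Working session

There is one attempt and no reset: what is moved stays moved. The work goes in short steps, each a Python script; the robot and the scene stay as the last script left them, time stands still between calls to the robot, and variables do not carry over. Pictures are saved under pics/ and viewed, at most 14 in all, crops included, and the job is handed in when it is done.

```bash
mkdir -p pics; ls
python3 - <<'E'
from bench import *
import cv2,numpy as np
for c in("top","side"):
    cv2.imwrite(f"pics/{c}0.png",camera(c)); i=camera_info(c); print(c,np.round(i["intrinsics"],1).tolist(),np.round(i["cam_to_world"],3).tolist())
s=read_state();print({k:np.round(v,3).tolist() for k,v in s.items()},robot.tip_extent)
for c in("top","side"):
  for n in("bowl_1","vase_1","cone_pack","kiln_shelf","hearth","programmer","ware_board","key_white_top"):
    print(c,n,[(round(d["p"],2),(np.array(d["extent"])*[512,384,512,384]).round().astype(int).tolist()) for d in find_in(c,n)])
E
```

```text
pics
top [[442.4, 0.0, 252.8], [0.0, 442.4, 193.2], [0.0, 0.0, 1.0]] [[0.006, -0.995, 0.102, 0.442], [-1.0, -0.007, -0.008, 0.025], [0.009, -0.102, -0.995, 1.344], [0.0, 0.0, 0.0, 1.0]]
side [[357.4, 0.0, 252.6], [0.0, 357.4, 196.9], [0.0, 0.0, 1.0]] [[0.957, -0.197, 0.212, 0.364], [-0.289, -0.665, 0.689, -0.639], [0.005, -0.721, -0.693, 0.764], [0.0, 0.0, 0.0, 1.0]]
{'clock': 0.1, 'joint_positions': [1.008, 0.291, -0.154, 1.127, 0.0, 1.431], 'joint_vel': [0.001, 0.0, 0.004, -0.001, -0.0, -0.001], 'tau': [0.001, -53.798, 33.192, 0.009, -0.0, -0.0], 'ee_pos': [0.216, 0.478, 0.248], 'eef_rot': [-0.661, -3.071, 0.002], 'ft_force': [0.455, 0.467, -0.754], 'torque': [-0.008, -0.007, -0.038], 'grasp_force': 0.0, 'finger_gap': 0.085} 0.017
top bowl_1 [(0.88, [366, 243, 387, 261]), (0.74, [370, 215, 394, 235]), (0.68, [333, 211, 356, 234])]
top vase_1 [(0.66, [370, 187, 394, 210])]
top cone_pack [(0.66, [338, 184, 353, 206]), (0.49, [298, 117, 321, 153])]
top kiln_shelf [(0.84, [107, 235, 192, 300]), (0.41, [366, 240, 389, 264])]
top hearth [(0.7, [221, 145, 313, 253]), (0.66, [319, 180, 397, 267])]
top programmer [(0.92, [119, 167, 181, 228]), (0.26, [108, 236, 192, 301])]
top ware_board [(0.81, [319, 179, 399, 266]), (0.17, [175, 124, 206, 143])]
top key_white_top [(0.63, [132, 193, 140, 202])]
side bowl_1 [(0.89, [255, 331, 286, 367]), (0.74, [214, 340, 244, 378]), (0.66, [248, 287, 273, 319])]
side vase_1 [(0.83, [292, 323, 327, 361])]
side cone_pack [(0.88, [277, 287, 306, 307]), (0.61, [203, 137, 249, 175])]
side kiln_shelf [(0.7, [135, 139, 200, 196]), (0.17, [207, 148, 215, 154])]
side hearth [(0.57, [192, 169, 324, 283])]
side programmer [(0.6, [202, 135, 250, 177])]
side ware_board [(0.67, [200, 282, 338, 384]), (0.2, [249, 287, 273, 318])]
side key_white_top [(0.42, [204, 279, 338, 384]), (0.4, [194, 166, 324, 282])]
```

Run:
```python
import cv2
a=cv2.imread("pics/top0.png")[100:310,95:415]
cv2.imwrite("pics/t0b.png",cv2.resize(a,None,fx=2.5,fy=2.5,interpolation=cv2.INTER_CUBIC))
a=cv2.imread("pics/side0.png");cv2.imwrite("pics/s0b.png",cv2.resize(a,(800,600),interpolation=cv2.INTER_CUBIC))
```

```text
(no output)
```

View pics/t0b.png

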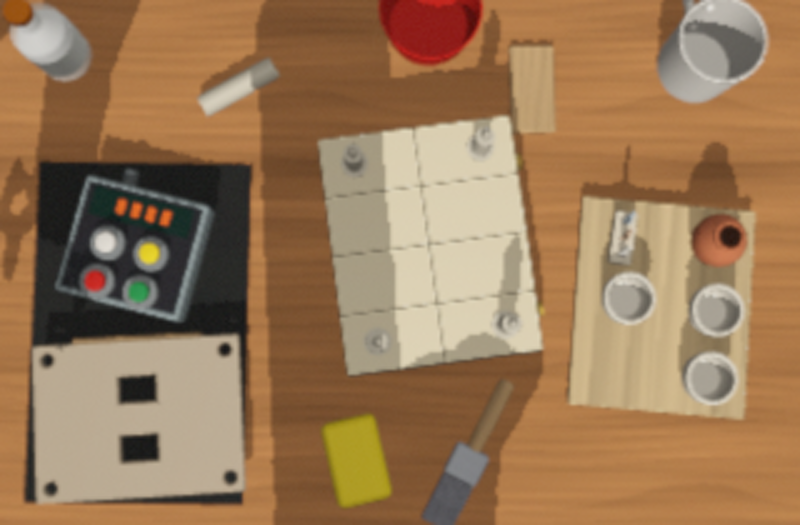

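View pics/s0b.png

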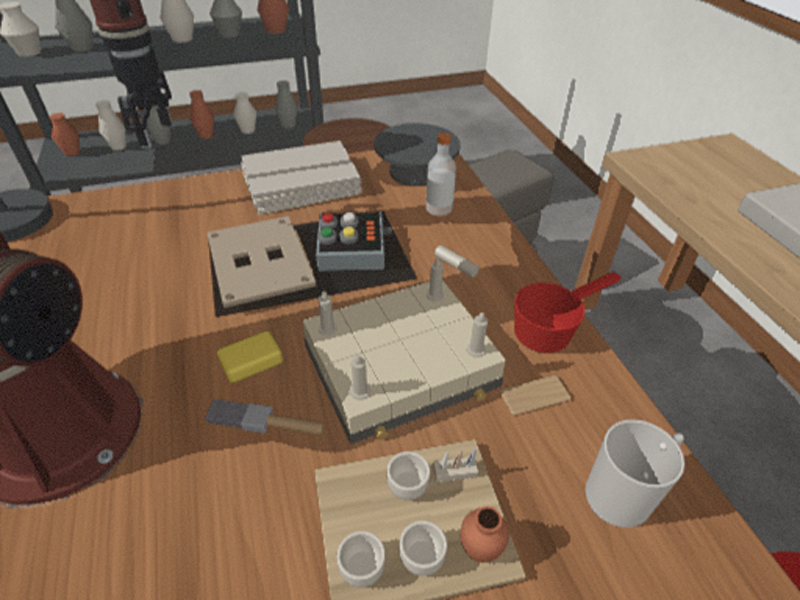

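The top crop shows the board on the right with three bowls (crop px 630,298; 717,310; 710,378), one vase (720,240) and the cone pack (622,235). The hearth with its four props is in the middle. The programmer (135,250) and the shelf (138,418) are on the left, and the side view agrees. Next I'll fit models to the network outlines in both views.

```bash
cat > vis.py <<'E'
import numpy as np, cv2
from scipy.optimize import minimize
from bench import camera, camera_info, outline_of
def box(lx,ly,z0,z1,cx=0,cy=0):
    return np.array([[cx+a*lx/2,cy+b*ly/2,z] for a in(-1,1) for b in(-1,1) for z in(z0,z1)])
def rings(rz,cx=0,cy=0,n=24):
    t=np.arange(n)*2*np.pi/n
    return np.vstack([np.c_[cx+r*np.cos(t),cy+r*np.sin(t),np.full(n,z)] for r,z in rz])
SLAB=[box(.28,.23,0,.07)]
PROPS=[rings([(.011,.07),(.011,.14),(.0055,.147),(.003,.154)],a*.104,b*.074) for a in(-1,1) for b in(-1,1)]
MODEL={"bowl_1":[rings([(.022,0),(.03,.022),(.03,.044)])],
 "vase_1":[rings([(.025,0),(.031,.026),(.031,.04)]),rings([(.031,.04),(.013,.058),(.017,.074)])],
 "cone_pack":[box(.062,.026,0,.018)],
 "kiln_shelf":[box(.24,.18,0,.011)],"hearth":SLAB+PROPS,"programmer":[box(.14,.15,0,.05)]}
I={c:camera_info(c) for c in("top","side")}
def proj(c,P):
    T=np.linalg.inv(I[c]["cam_to_world"]); q=(np.atleast_2d(P)@T[:3,:3].T+T[:3,3])@np.array(I[c]["intrinsics"]).T
    return q[:,:2]/q[:,2:]
def back(c,uv,z):
    M=np.array(I[c]["cam_to_world"]); d=M[:3,:3]@np.linalg.solve(np.array(I[c]["intrinsics"]),[uv[0],uv[1],1])
    return M[:3,3]+d*(z-M[2,3])/d[2]
S=4
def render(c,parts,p,z):
    cs,sn=np.cos(p[2]),np.sin(p[2]); R=np.array([[cs,-sn,0],[sn,cs,0],[0,0,1]])
    im=np.zeros((384*S,512*S),np.uint8)
    for P in parts:
        h=cv2.convexHull(((proj(c,P@R.T+[p[0],p[1],z])+.5)*S-.5).astype(np.float32))
        cv2.fillConvexPoly(im,np.round(h*16).astype(np.int32),255,shift=4)
    return cv2.resize(im,(512,384),interpolation=cv2.INTER_AREA)/255.
def fit(name,masks,p0,z,yaw=True):
    k=[2 if not yaw else 3][0]
    def cost(v):
        p=np.r_[v[:k]*[.01,.01,.1][:k],np.zeros(3-k)]+p0
        return sum(np.abs(render(c,MODEL[name],p,z)-m).sum()/m.sum() for c,m in masks.items())
    s=np.vstack([np.zeros(k),np.eye(k)*.8])
    r=minimize(cost,np.zeros(k),method="Nelder-Mead",options=dict(initial_simplex=s,xatol=.01,fatol=1e-4,maxiter=120))
    return np.r_[r.x*[.01,.01,.1][:k],np.zeros(3-k)]+p0, r.fun/len(masks)
def cen(m): v,u=np.nonzero(m); return np.array([u.mean(),v.mean()])
HM={"bowl_1":.03,"vase_1":.035,"cone_pack":.012,"kiln_shelf":.011,"hearth":.07,"programmer":.05}
def locate(name,z,yaw0=0,yaw=True,pmin=.35,cams=("top","side"),verbose=True,shoot=True):
    """list of (x,y,yaw),cost using top masks, joined by matching side masks"""
    out=[]; M={}
    for c in cams:
        if shoot: camera(c)
        M[c]=[d for d in outline_of(c,name) if d["p"]>pmin]
    c0=cams[0]
    for d in M[c0]:
        b=back(c0,cen(d["mask"]),z+HM[name]); ms={c0:d["mask"].astype(float)}
        for c in cams[1:]:
            q=proj(c,[b[0],b[1],z+HM[name]])[0]
            e=[m for m in M[c] if np.linalg.norm(cen(m["mask"])-q)<18]
            if e: ms[c]=min(e,key=lambda m:np.linalg.norm(cen(m["mask"])-q))["mask"].astype(float)
        p,f=fit(name,ms,np.array([b[0],b[1],yaw0]),z,yaw); out.append((p,f,d["p"],len(ms)))
        if verbose:
            single=[np.round(fit(name,{c:m},p,z,yaw)[0],4).tolist() for c,m in ms.items()]
            print(name,np.round(p,4).tolist(),"cost %.3f p %.2f"%(f,d["p"]),"each cam:",single)
    return out
E
python3 - <<'E'
from vis import *
import cv2
for c in("top","side"):camera(c)
k=dict(shoot=False)
locate("bowl_1",.018,yaw=False,**k);locate("vase_1",.018,yaw=False,**k)
locate("cone_pack",.018,**k);locate("kiln_shelf",.027,np.pi/2,**k);locate("hearth",0,.1,**k);locate("programmer",.003,-.2,**k)
im=camera("top")
hsv=cv2.cvtColor(im,cv2.COLOR_BGR2HSV)[165:230,115:185];
h,s,v=cv2.split(hsv)
for n,m in dict(yellow=(abs(h.astype(int)-28)<7)&(s>130)&(v>100),green=(abs(h.astype(int)-65)<20)&(s>110)).items():
    n_,l,st,ce=cv2.connectedComponentsWithStats(m.astype(np.uint8));i=1+np.argmax(st[1:,4]);uv=ce[i]+[115,165];print(n,st[i,4],uv,back("top",uv,.075).round(4))
E
```

```text
bowl_1 [0.4885, -0.36, 0.0] cost 0.059 p 0.80 each cam: [[0.4884, -0.3593, 0.0], [0.4885, -0.36, 0.0]]
bowl_1 [0.5002, -0.2572, 0.0] cost 0.039 p 0.68 each cam: [[0.5002, -0.2572, 0.0]]
bowl_1 [0.4108, -0.3511, 0.0] cost 0.079 p 0.57 each cam: [[0.4092, -0.3505, 0.0], [0.4112, -0.3511, 0.0]]
vase_1 [0.5708, -0.3666, 0.0] cost 0.066 p 0.58 each cam: [[0.5694, -0.3665, 0.0], [0.5721, -0.3664, 0.0]]
vase_1 [0.5603, -0.0207, 0.0] cost 0.950 p 0.52 each cam: [[0.5603, -0.0217, 0.0]]
cone_pack [0.5758, -0.2557, -0.177] cost 0.174 p 0.60 each cam: [[0.5757, -0.2573, -0.1347], [0.5761, -0.255, -0.152]]
kiln_shelf [0.5565, -0.2818, 1.2908] cost 12.905 p 0.60 each cam: [[0.5565, -0.2818, 1.2908]]
hearth [0.5619, -0.0237, 0.1297] cost 0.032 p 0.96 each cam: [[0.56, -0.024, 0.1349], [0.5635, -0.0229, 0.1365]]
hearth [0.7112, 0.0513, 0.5561] cost 181.589 p 0.53 each cam: [[0.714, 0.0495, 0.5379]]
programmer [0.5583, 0.3236, -0.2452] cost 0.071 p 0.85 each cam: [[0.5566, 0.3241, -0.2513], [0.5603, 0.3274, -0.2571]]
yellow 53 [154.35849057 200.67924528] [0.5489 0.2974 0.075 ]
green 79 [136.16455696 180.32911392] [0.6074 0.3515 0.075 ]
```

```bash
cat > arm.py <<'E'
import numpy as np
from scipy.spatial.transform import Rotation as Rn
from bench import robot,set_gripper,kin,read_state
def ori(p,a):
    """tool down, jaws closing along the y axis of a frame yawed by a; half turn chosen for the smallest last joint"""
    c=[]
    for k in(0,np.pi):
        o=(Rn.from_euler("z",a+k)*Rn.from_euler("x",np.pi)).as_rotvec(); q=kin.ik(p,o)
        if q is not None:c.append((abs(q[5]),o))
    return min(c,key=lambda t:t[0])[1]
def over(x,y,a,z=.28):
    p=[x,y,z]; robot.movep(p,ori(p,a))
def down(x,y,z,rate=.15,slow=.03):
    robot.movel([x,y,z+.02],rate=rate); robot.movel([x,y,z],rate=slow)
def up(z=.28,rate=.25):
    e=read_state()["ee_pos"]; robot.movel([e[0],e[1],z],rate=rate)
def stat(t=""):
    s=read_state(); print(t,"t=%.1f gap=%.4f gf=%.1f"%(s["clock"],s["finger_gap"],s["grasp_force"]),"ee",np.round(s["ee_pos"],4),"ft",np.round(s["ft_force"],1),"j6 %.2f"%s["joint_positions"][5])
    return s
HEARTH=np.array([.5619,-.0237,.133])
def inframe(F,x,y):
    c,s=np.cos(F[2]),np.sin(F[2]); return F[0]+c*x-s*y,F[1]+s*x+c*y
def pick(x,y,a,z,open_=.082,close=.0,force=30):
    over(x,y,a); set_gripper(open_); down(x,y,z); set_gripper(close,grip_force=force); s=stat("gripped"); up(); stat("lifted"); return s
def place(x,y,a,z,rel):
    over(x,y,a); down(x,y,z,slow=.03); s=stat("down"); set_gripper(rel); up(rate=.2)
E
python3 - <<'E'
from arm import *
s=pick(.4108,-.3511,-.1,.018+.030,.08)
assert .05<s["finger_gap"]<.068
x,y=inframe(HEARTH,-.066,0); place(x,y,HEARTH[2],.07+.031,.076); stat("end")
E
```

```text
gripped t=7.6 gap=0.0593 gf=32.1 ee [ 0.4109 -0.3513  0.0484] ft [-0.9  0.4  4.6] j6 -0.74
lifted t=8.7 gap=0.0589 gf=32.6 ee [ 0.4105 -0.3508  0.2786] ft [-0.9  0.2 -2.7] j6 -0.74
down t=11.9 gap=0.0591 gf=32.6 ee [ 0.4966 -0.0325  0.101 ] ft [-0.1 -1.2 -0.9] j6 -0.35
end t=13.3 gap=0.0760 gf=0.0 ee [ 0.4961 -0.0324  0.279 ] ft [-0.   0.4 -0.5] j6 -0.35
```

Run:
```python
from arm import *
from vis import *
for (bx,by),hx in (((.4885,-.36),.066),((.5002,-.2572),0.)):
    s=pick(bx,by,-.1,.048,.08); assert .05<s["finger_gap"]<.068
    x,y=inframe(HEARTH,hx,0); place(x,y,HEARTH[2],.101,.076)
over(.3,-.25,0,.3)
locate("bowl_1",.07,yaw=False)
k=dict(shoot=False)
locate("kiln_shelf",.027,np.pi/2,pmin=.2,**k);locate("hearth",0,.13,**k); locate("programmer",.003,-.24,**k)
for c in("top","side"):cv2.imwrite(f"pics/{c}1.png",camera(c))
a=np.hstack([cv2.resize(cv2.imread("pics/top1.png")[130:310,95:335],(560,420),interpolation=3),cv2.resize(cv2.imread("pics/side1.png")[120:300,180:282+60],None,fx=1.4,fy=2.3333)[:, :230]])
cv2.imwrite("pics/m1.png",a); stat()
```

```text
gripped t=17.4 gap=0.0592 gf=32.4 ee [ 0.4887 -0.3602  0.0485] ft [-2.3 -0.2  5.2] j6 -0.66
lifted t=18.5 gap=0.0591 gf=32.6 ee [ 0.4882 -0.3597  0.2785] ft [-0.2 -0.4 -1.7] j6 -0.66
down t=21.9 gap=0.0591 gf=32.6 ee [ 0.6274 -0.015   0.1009] ft [ 0.5 -0.2 -0.9] j6 -0.27
gripped t=27.3 gap=0.0590 gf=32.2 ee [ 0.5004 -0.2573  0.0484] ft [-1.8 -0.1  5.2] j6 -0.50
lifted t=28.4 gap=0.0593 gf=32.6 ee [ 0.4998 -0.257   0.2786] ft [ 0.1  0.5 -1.6] j6 -0.50
down t=31.3 gap=0.0589 gf=32.6 ee [ 0.562  -0.0237  0.101 ] ft [-0.5 -0.  -0.7] j6 -0.31
bowl_1 [0.4938, -0.0316, 0.0] cost 0.054 p 0.82 each cam: [[0.4938, -0.0316, 0.0]]
bowl_1 [0.6281, -0.014, 0.0] cost 0.144 p 0.55 each cam: [[0.6255, -0.0148, 0.0], [0.6292, -0.0135, 0.0]]
bowl_1 [0.5632, -0.0229, 0.0] cost 0.099 p 0.54 each cam: [[0.562, -0.0231, 0.0], [0.5643, -0.0216, 0.0]]
kiln_shelf [0.3577, 0.3147, 1.6375] cost 0.300 p 0.65 each cam: [[0.3576, 0.3142, 1.638], [0.3922, 0.32, 1.6357]]
hearth [0.5609, -0.0248, 0.139] cost 0.209 p 0.68 each cam: [[0.5609, -0.0248, 0.139]]
programmer [0.5573, 0.3239, -0.2483] cost 0.075 p 0.81 each cam: [[0.5565, 0.3233, -0.2496], [0.5601, 0.328, -0.2585]]
 t=34.6 gap=0.0762 gf=0.0 ee [ 0.3  -0.25  0.3 ] ft [-0.1  0.8 -0.9] j6 -0.88
```

View pics/m1.png

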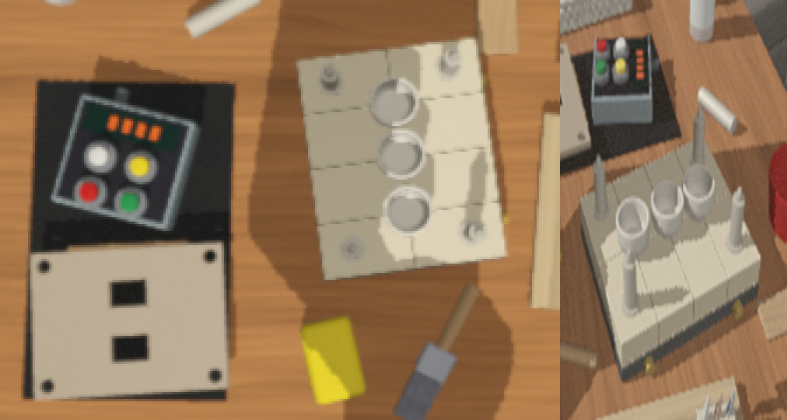

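The three bowls stand in a row between the props (crop px 393,102; 399,155; 407,210). The shelf's slots are at crop px 128,293 and 130,348. I'll refine the shelf pose from its slots and an edge mask, then grip it.

Run:
```python
from vis import *
im=cv2.imread("pics/top1.png"); g=cv2.cvtColor(im,cv2.COLOR_BGR2GRAY)
def shelfpts(c,p,P):
    cs,s=np.cos(p[2]),np.sin(p[2]);P=np.array(P,float);return np.c_[p[0]+cs*P[:,0]-s*P[:,1],p[1]+s*P[:,0]+cs*P[:,1],P[:,2]]
p=[.3577,.3147,1.6375]
H=[(a*.104,b*.074) for a in(-1,1) for b in(-1,1)]; SL=[(0,.034),(0,-.034)]
for c in("top","side"):
    g=cv2.cvtColor(cv2.imread(f"pics/{c}1.png"),cv2.COLOR_BGR2GRAY).astype(float)
    obs=[]
    for (x,y) in H+SL:
        r=8 if x==0 else 5
        u,v=np.round(proj(c,shelfpts(c,p,[(x,y,.036)]))[0]).astype(int)
        w=g[v-r:v+r+1,u-r:u+r+1]; ref=np.median(w[[0,-1]]) ; d=np.clip(ref-25-w,0,60); vv,uu=np.mgrid[v-r:v+r+1,u-r:u+r+1]
        obs.append(back(c,((d*uu).sum()/d.sum(),(d*vv).sum()/d.sum()),.0365)[:2])
    obs=np.array(obs); M=np.array(H+SL)
    def kab(idx):
        A,B=M[idx],obs[idx]; a,b=A-A.mean(0),B-B.mean(0); th=np.arctan2((a[:,0]*b[:,1]-a[:,1]*b[:,0]).sum(),(a*b).sum())
        R=np.array([[np.cos(th),-np.sin(th)],[np.sin(th),np.cos(th)]]); t=B.mean(0)-R@A.mean(0); return np.round([*t,th],4),np.round(np.abs((A@R.T+t-B)).max(),4)
    print(c,"holes",kab([0,1,2,3]),"slots",kab([4,5]),"all",kab(list(range(6))))
for d in outline_of("side","kiln_shelf"): 
    if d["p"]>.3: print(d["p"],d["mask"].sum(),cen(d["mask"]),fit("kiln_shelf",{"side":d["mask"].astype(float)},np.array(p),.027))
```

```text
top holes (array([0.3579, 0.3137, 1.6378]), np.float64(0.0016)) slots (array([0.3579, 0.313 , 1.6337]), np.float64(0.0)) all (array([0.3579, 0.3135, 1.6376]), np.float64(0.0019))
side holes (array([nan, nan, nan]), np.float64(nan)) slots (array([0.3569, 0.31  , 1.6574]), np.float64(0.0023)) all (array([nan, nan, nan]), np.float64(nan))
0.85 2143 [170.85254316 165.82267849] (array([0.38595732, 0.31728982, 1.64565858]), np.float64(0.28427072182115964))
0.45 428 [255.88084112 208.64018692] (array([ 0.57014444,  2.40447778, -6.54916667]), np.float64(1.0))<stdin>:14: RuntimeWarning: invalid value encountered in scalar divide
```

Run:
```python
from arm import *
from vis import *
over(.3585,.314,1.637,.2); set_gripper(.053); down(.3585,.314,.031); stat("at shelf")
set_gripper(0,grip_force=100); s=stat("grip"); assert .03<s["finger_gap"]<.042
robot.movel([.3585,.314,.06],rate=.05); stat("lift"); up(.3,.2)
over(HEARTH[0],HEARTH[1],HEARTH[2],.3); robot.movel([HEARTH[0],HEARTH[1],.2],rate=.1); s=stat("hover")
z=.2-.004
for c in("top","side"):
    im=camera(c); cv2.imwrite(f"pics/{c}2.png",im)
    for d in outline_of(c,"kiln_shelf"):
        if d["p"]<.3: continue
        m=d["mask"].astype(np.uint8); cnt=np.vstack(cv2.findContours(m,0,2)[0]); hm=np.zeros_like(m); cv2.fillConvexPoly(hm,cv2.convexHull(cnt),1)
        print(c,d["p"],m.sum(),hm.sum(),fit("kiln_shelf",{c:hm.astype(float)},np.array([*HEARTH]),z))
a=np.hstack([cv2.resize(cv2.imread("pics/top2.png")[130:280,200:350],(400,400),interpolation=3),cv2.resize(cv2.imread("pics/side2.png")[100:300,160:360],(400,400),interpolation=3)])
cv2.imwrite("pics/m2.png",a)
```

```text
at shelf t=39.0 gap=0.0533 gf=0.0 ee [0.3585 0.314  0.031 ] ft [ 0.3  0.4 -0.2] j6 -1.07
grip t=39.4 gap=0.0342 gf=99.9 ee [0.359  0.3142 0.0317] ft [-0.9 -1.7  8. ] j6 -1.07
lift t=40.1 gap=0.0341 gf=100.1 ee [0.3584 0.314  0.06  ] ft [ 0.1 -0.1 -7.8] j6 -1.07
hover t=44.1 gap=0.0341 gf=100.2 ee [ 0.5624 -0.0237  0.2007] ft [ 0.3  0.2 -7.4] j6 -0.31
top 0.6 763 3576 (array([ 0.56227308, -0.01904638,  0.16602056]), np.float64(0.8179212177040839))
side 0.95 4561 5599 (array([ 0.56131045, -0.02329675,  0.1352261 ]), np.float64(0.02590098371908149))
```

View pics/m2.png

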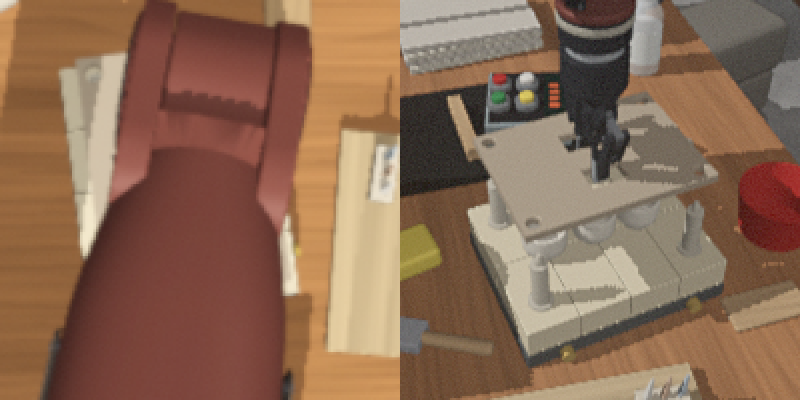

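The side view shows the shelf held level just over the spigots, with its front hole at about px 532,222 and the spigot below it. The fit wants about 1.6 mm more in x. I'll lower with force checks.

Run:
```python
from arm import *
from vis import *
x,y=inframe(HEARTH,.0016,.0003)
robot.movel([x,y,.165],rate=.05); f0=stat("165")["ft_force"]
for z in np.arange(.162,.1415,-.0015):
    robot.movel([x,y,z],rate=.03); s=read_state(); d=s["ft_force"]-f0
    print("%.4f ee %s d %s m %s"%(z,np.round(s["ee_pos"],4),np.round(d,1),np.round(s["torque"],2)))
    if d[2]>6 or np.hypot(*d[:2])>15: break
for c in("side",):
    im=camera(c)
    for d in outline_of(c,"kiln_shelf"):
        if d["p"]<.3: continue
        m=d["mask"].astype(np.uint8); cnt=np.vstack(cv2.findContours(m,0,2)[0]); hm=np.zeros_like(m); cv2.fillConvexPoly(hm,cv2.convexHull(cnt),1)
        for zz in (.14,.144,.154): print(zz,fit("kiln_shelf",{c:hm.astype(float)},np.array([*HEARTH]),zz))
cv2.imwrite("pics/s3.png",cv2.resize(im[130:290,160:360],(800,640)[:2],interpolation=3)[:600])
```

```text
165 t=45.1 gap=0.0342 gf=100.2 ee [ 0.5636 -0.0232  0.1652] ft [ 0.4  0.  -7.7] j6 -0.30
0.1620 ee [ 0.5634 -0.0232  0.162 ] d [-0.2 -0.3 -0.5] m [-0.01 -0.01  0.01]
0.1605 ee [ 0.5634 -0.0232  0.1605] d [-0.8  0.1 -0.1] m [ 0.01 -0.04  0.03]
0.1590 ee [ 0.5634 -0.0232  0.1589] d [0.1 0.2 0.3] m [ 0.   -0.03  0.02]
0.1575 ee [ 0.5634 -0.0232  0.1574] d [-0.1 -0.4  0.6] m [-0.04  0.01 -0.  ]
0.1560 ee [ 0.5634 -0.0232  0.1559] d [-1.1  0.8  0.7] m [-0.03  0.01  0.  ]
0.1545 ee [ 0.5634 -0.0232  0.1544] d [-0.8 -0.5  0.3] m [-0.05 -0.01  0.05]
0.1530 ee [ 0.5634 -0.0231  0.1529] d [0.2 0.  1.2] m [-0.    0.01  0.04]
0.1515 ee [ 0.5634 -0.0232  0.1514] d [-0.5  0.1 -0.3] m [-0.01 -0.03  0.02]
0.1500 ee [ 0.5634 -0.0231  0.1499] d [-0.6  0.4  1. ] m [ 0.   -0.05 -0.03]
0.1485 ee [ 0.5634 -0.0232  0.1484] d [-0.9  0.1  0.7] m [ 0.02  0.06 -0.02]
0.1470 ee [ 0.5634 -0.0232  0.1469] d [-0.6  0.2  0.2] m [ 0.06 -0.04  0.01]
0.1455 ee [ 0.5633 -0.0232  0.1454] d [-0.6  0.7 -0.8] m [0.02 0.01 0.05]
0.1440 ee [ 0.5636 -0.0232  0.1447] d [-3.5 -0.7 10.8] m [-0.02  0.66 -0.06]
0.14 (array([ 0.56136829, -0.02434775,  0.14473605]), np.float64(0.05048085646888042))
0.144 (array([ 0.56166048, -0.02740485,  0.14277683]), np.float64(0.04073777578532774))
0.154 (array([ 0.55839699, -0.03656847,  0.13747408]), np.float64(0.02262996289061805))
```

View pics/s3.png

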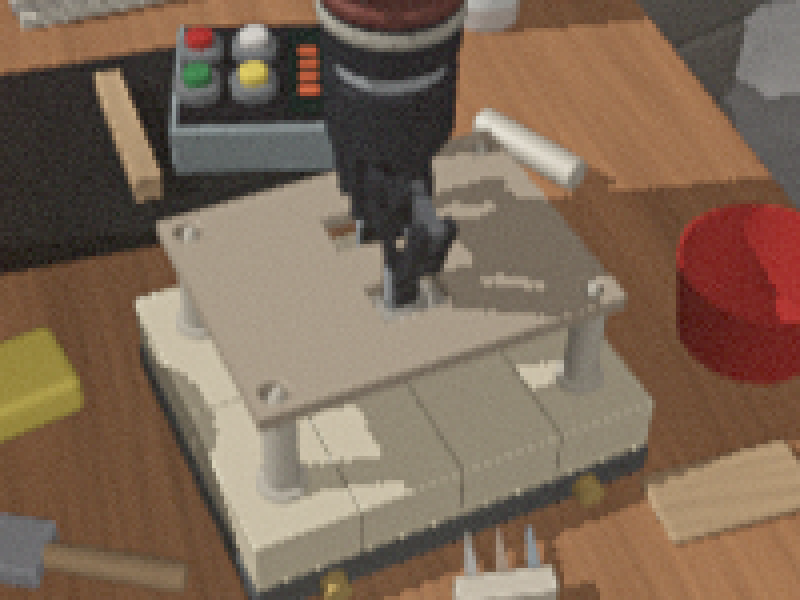

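The spigots show inside the holes at px 187,233, 270,392 and 598,290, and contact came at the expected height, so the shelf is seated. I'll release it and re-check everything.

Run:
```python
from arm import *
from vis import *
set_gripper(.05); stat("rel"); up(.3,.15); over(.35,-.3,0,.3)
for c in("top","side"): cv2.imwrite(f"pics/{c}4.png",camera(c))
k=dict(shoot=False)
locate("kiln_shelf",.14,.133,pmin=.3,**k);locate("vase_1",.018,yaw=False,**k);locate("cone_pack",.018,-.15,**k)
a=np.hstack([cv2.resize(cv2.imread("pics/top4.png")[130:280,200:420],(440,300),interpolation=3),cv2.resize(cv2.imread("pics/side4.png")[130:280,160:340],(360,300),interpolation=3)])
cv2.imwrite("pics/m4.png",a);stat()
```

```text
rel t=48.8 gap=0.0500 gf=0.0 ee [ 0.5638 -0.0233  0.1441] ft [-1.5  1.3 -0.1] j6 -0.30
kiln_shelf [0.5622, -0.0218, 0.1371] cost 0.089 p 0.81 each cam: [[0.561, -0.0223, 0.1377], [0.5628, -0.0211, 0.1326]]
kiln_shelf [0.6651, -0.323, -0.4701] cost 14.398 p 0.53 each cam: [[0.6666, -0.3236, -0.476]]
kiln_shelf [0.6514, 0.2742, -0.2689] cost 99.788 p 0.38 each cam: [[0.6514, 0.2743, -0.2692]]
vase_1 [0.5703, -0.3665, 0.0] cost 0.067 p 0.80 each cam: [[0.5689, -0.3662, 0.0], [0.5717, -0.3666, 0.0]]
cone_pack [0.5862, -0.1883, -0.0176] cost 0.414 p 0.52 each cam: [[0.5855, -0.1851, -0.0665], [0.5863, -0.1938, -0.1363]]
 t=51.7 gap=0.0499 gf=0.0 ee [ 0.3503 -0.2998  0.3   ] ft [ 0.8 -0.4 -0.5] j6 -0.87
```

View pics/m4.png

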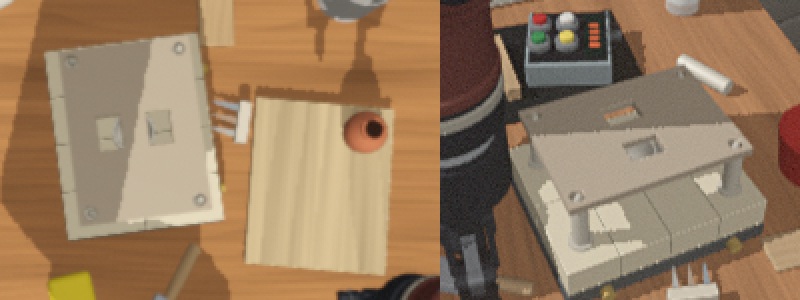

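The shelf is flush and centred. The cone pack has been knocked off the board towards the hearth (top crop px 243,122), with its cones pointing left, so it looks tipped. I'll zoom in on it.

Run:
```python
from vis import *
t=cv2.imread("pics/top4.png")[165:215,295:345]; s=cv2.imread("pics/side4.png")[240:310,250:320]
cv2.imwrite("pics/m5.png",np.hstack([cv2.resize(t,(400,400),interpolation=3),cv2.resize(s,(400,400),interpolation=3)]))
```

```text
(no output)
```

View pics/m5.png

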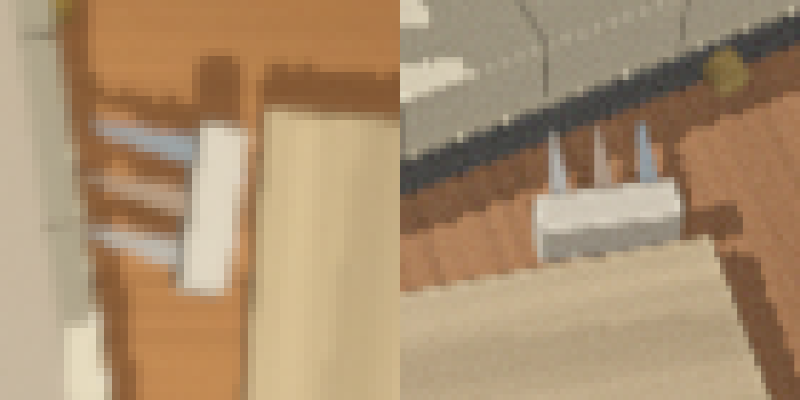

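The pack lies on its side on the table between the board and the hearth. Its cones point at the hearth (+y) and its underside faces the board, at about top image px 322,191. I'll grip it by its ends (62 mm) and tilt the tool outward so it stands on the shelf's near side. First I'll measure it with a lying-block model and check reachability.

```bash
cat >> arm.py <<'E'
def ori_tilt(a,t):
    """tool x-axis direction yaw a, tool tilted by t so that the tool z leans toward +tool x (t=pi/2: pointing along yaw a)"""
    return (Rn.from_euler("z",a)*Rn.from_euler("y",-t)*Rn.from_euler("x",np.pi)).as_rotvec()
E
python3 - <<'E'
from arm import *
from vis import *
MODEL["lying"]=[box(.062,.018,0,.026)]
ms={}
for c in("top","side"):
    camera(c); L=[d for d in outline_of(c,"cone_pack") if d["p"]>.25]; q=proj(c,[.585,-.187,.013])[0]
    print(c,q.round(),[(round(d["p"],2),cen(d["mask"]).round().tolist(),int(d["mask"].sum())) for d in L])
    m=min(L,key=lambda d:np.linalg.norm(cen(d["mask"])-q))["mask"]
    m=cv2.resize(m.astype(np.uint8)*255,None,fx=4,fy=4); m=cv2.morphologyEx((m>127).astype(np.uint8),2,np.ones((15,15),np.uint8))
    ms[c]=cv2.resize(m.astype(float),(512,384),interpolation=cv2.INTER_AREA)
for k in({"top":ms["top"]},{"side":ms["side"]},ms): print(list(k),fit("lying",k,np.array([.583,-.187,-.1]),0))
for t in np.radians((0,45,60,75,85,90)):
    r=[]
    for h,z in ((.165,.3),(.165,.17)):
        x,y=inframe(HEARTH,-.09,0); q=kin.ik([x,y,z],ori_tilt(HEARTH[2],t)); r.append(None if q is None else np.round(q,2).tolist())
    print(round(np.degrees(t)),r)
print([None if (q:=kin.ik([.583,-.183,z],ori_tilt(1.47,0))) is None else np.round(q,2).tolist() for z in(.25,.02)])
E
```

```text
top [319. 192.] [(0.54, [318.0, 190.0], 208)]
side [284. 277.] [(0.76, [286.0, 276.0], 364)]
['top'] (array([ 0.58742674, -0.18871055, -0.12149493]), np.float64(0.1518434981354505))
['side'] (array([ 0.59033995, -0.18808959, -0.13504363]), np.float64(0.09955011670458647))
['top', 'side'] (array([ 0.58966259, -0.1887794 , -0.12891742]), np.float64(0.14137947718983324))
0 [[-0.23, 0.17, -0.18, 1.23, 0.0, 2.78], [-0.23, 0.26, -0.42, 0.9, 0.0, 2.78]]
45 [[-0.52, -0.34, -0.94, 0.3, 0.45, 2.64], [-0.52, -0.07, -1.21, -0.24, 0.45, 2.64]]
60 [[-0.66, -0.38, -1.2, -0.13, 0.67, 2.67], None]
75 [None, None]
85 [None, None]
90 [None, None]
[[-0.42, 0.46, 0.1, 1.21, 0.0, 1.25], [-0.42, 0.66, -0.21, 0.7, 0.0, 1.25]]
```

Run:
```python
from arm import *
for name,hx,hy,azs in (("-y edge",0,-.06,(1.0,1.3,1.57,1.8)),("-y edge+",.06,-.06,(1.0,1.3,1.57)),("-y edge-",-.06,-.06,(.7,1.0,1.3,1.57)),("+y edge",0,.06,(-1.57,-1.3,-1.0)),("+y+",.06,.06,(-1.57,-1.3,-1.0)),("+y-",-.06,.06,(-1.57,-1.3,-1))):
    for az in azs:
        ok=[]
        for td in(90,80,70,60,50):
            t=np.radians(td); x,y=inframe(HEARTH,hx,hy); q=kin.ik([x,y,.168],ori_tilt(HEARTH[2]+az,t)); q2=kin.ik([x,y,.25],ori_tilt(HEARTH[2]+az,t))
            if q is not None and q2 is not None: ok.append((td,np.round(q,2).tolist()))
        if ok: print(name,az,ok[0],[o[0] for o in ok])
for (x,y) in ((.6,-.28),(.55,-.3),(.5,-.35),(.7,-.1),(.45,-.3),(.62,-.22)):
  for az in (-.8,-.4,0,.4,.8):
    ok=[td for td in(90,80,70,60,50) if kin.ik([x,y,.06],ori_tilt(az,np.radians(td))) is not None]
    if ok: print("board",x,y,az,ok)
```

```text
-y edge 1.0 (80, [-0.81, 0.99, -0.06, 1.64, 1.16, 0.42]) [80, 70, 60, 50]
-y edge 1.3 (70, [-0.72, 1.0, 0.2, 1.76, 0.9, 0.48]) [70, 60, 50]
-y edge 1.57 (60, [-0.63, 1.02, 0.41, 1.84, 0.68, 0.49]) [60, 50]
-y edge 1.8 (50, [-0.54, 1.0, 0.52, 1.85, 0.5, 0.47]) [50]
-y edge+ 1.0 (80, [-0.73, 1.02, 0.07, 1.64, 1.23, 0.53]) [80, 70, 60, 50]
-y edge+ 1.3 (70, [-0.65, 1.07, 0.39, 1.82, 0.96, 0.54]) [70, 60, 50]
-y edge+ 1.57 (50, [-0.54, 0.98, 0.52, 1.74, 0.64, 0.68]) [50]
-y edge- 0.7 (90, [-0.97, 1.07, -0.38, 1.69, 1.33, 0.0]) [90, 80, 70, 60, 50]
-y edge- 1.0 (90, [-0.91, 1.14, -0.1, 1.9, 1.1, 0.0]) [90, 80, 70, 60, 50]
-y edge- 1.3 (80, [-0.81, 1.09, 0.13, 1.91, 0.88, 0.21]) [80, 70, 60, 50]
-y edge- 1.57 (60, [-0.69, 0.93, 0.22, 1.76, 0.63, 0.44]) [60, 50]
+y edge -1.57 (80, [0.46, 1.04, 0.09, 1.69, -1.2, -0.48]) [80, 70, 60, 50]
+y edge -1.3 (90, [0.5, 1.14, -0.08, 1.92, -1.48, -0.0]) [90, 80, 70, 60, 50]
+y edge -1.0 (80, [0.48, 0.71, -0.98, -1.03, -1.28, -2.5]) [80, 70, 60, 50]
+y+ -1.57 (80, [0.43, 1.12, 0.3, 1.79, -1.23, -0.52]) [80, 70, 60, 50]
+y+ -1.3 (80, [0.45, 0.83, -0.23, 
[... 649 characters left out ...]
0.55 -0.3 0.8 [80, 70, 60, 50]
board 0.5 -0.35 -0.8 [60, 50]
board 0.5 -0.35 -0.4 [60, 50]
board 0.5 -0.35 0 [80, 70, 60, 50]
board 0.5 -0.35 0.4 [90, 80, 70, 60, 50]
board 0.5 -0.35 0.8 [80, 70, 60, 50]
board 0.7 -0.1 -0.8 [80, 70, 60, 50]
board 0.7 -0.1 -0.4 [70, 60, 50]
board 0.7 -0.1 0 [70, 60, 50]
board 0.7 -0.1 0.4 [80, 70, 60, 50]
board 0.7 -0.1 0.8 [80, 70, 60, 50]
board 0.45 -0.3 -0.4 [50]
board 0.45 -0.3 0 [80, 70, 60, 50]
board 0.45 -0.3 0.4 [90, 80, 70, 60, 50]
board 0.45 -0.3 0.8 [90, 80, 70, 60, 50]
board 0.62 -0.22 -0.8 [70, 60, 50]
board 0.62 -0.22 -0.4 [70, 60, 50]
board 0.62 -0.22 0 [70, 60, 50]
board 0.62 -0.22 0.4 [80, 70, 60, 50]
board 0.62 -0.22 0.8 [90, 80, 70, 60, 50]
```

Run:
```python
from arm import *
print(robot.tip_extent)
px,py,psi=.589,-.1885,-.13; a=psi+np.pi/2; o=ori_tilt(a,0)
x,y=px+.004*np.cos(a),py+.004*np.sin(a)
robot.movep([x,y,.28],o); set_gripper(.082); print(robot.tip_extent)
down(x,y,.020); stat("at pack"); set_gripper(0,grip_force=30); s=stat("grip"); assert .055<s["finger_gap"]<.068
robot.movel([x,y,.05],rate=.05); stat("lift"); up(.3,.2)
az=HEARTH[2]+1.3; t=np.radians(68); o2=ori_tilt(az,t); R=Rn.from_rotvec(o2).as_matrix()
bx,by=inframe(HEARTH,-.06,-.045); edge=np.array([bx+.013*np.cos(az),by+.013*np.sin(az),.151])
P=edge-R@[-.013,0,.020]; print("P",P,kin.ik(P,o2))
robot.movep(P+[0,0,.12],o2); robot.movel(P+[0,0,.03],rate=.1); stat("hover")
from vis import *
cv2.imwrite("pics/s6.png",cv2.resize(camera("side")[100:260,180:380],(700,560),interpolation=3))
```

```text
0.017
0.017
at pack t=56.7 gap=0.0823 gf=0.0 ee [ 0.5896 -0.1846  0.0201] ft [-1.4  0.5  0.1] j6 1.28
grip t=57.0 gap=0.0613 gf=33.0 ee [ 0.5897 -0.1846  0.0204] ft [-0.7  0.2  4.2] j6 1.28
lift t=57.8 gap=0.0609 gf=32.7 ee [ 0.5894 -0.1845  0.0499] ft [-0.8 -0.1 -1. ] j6 1.28
P [ 0.50830471 -0.07692648  0.17054552] [-0.77666526  0.89570463 -0.00176562  1.64860989  0.8395101   0.46710207]
hover t=61.1 gap=0.0611 gf=32.8 ee [ 0.5085 -0.077   0.201 ] ft [ 0.9 -0.1 -1. ] j6 0.47
```

View pics/s6.png

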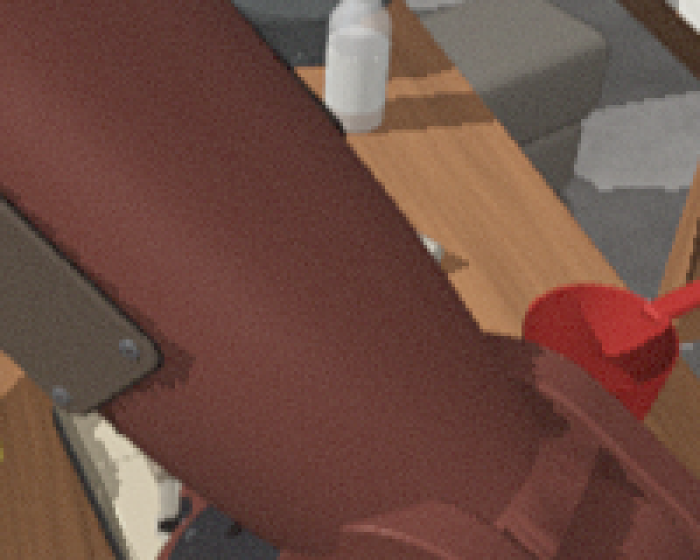

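The arm hides the work from the side camera. The grip gap and the force are right, so I'll lower under force control.

Run:
```python
from arm import *
from vis import *
P=np.array([.50830471,-.07692648,.17054552]); f0=read_state()["ft_force"]
for dz in np.r_[.012,.008,np.arange(.006,-.0045,-.001)]:
    robot.movel(P+[0,0,dz],rate=.03); d=read_state()["ft_force"]-f0
    if d[2]>3: break
print("contact dz",dz,d.round(1)); stat()
set_gripper(.078); stat("open"); s=read_state(); R=Rn.from_rotvec(s["eef_rot"]).as_matrix()
robot.movel(np.array(s["ee_pos"])-R[:,2]*.07,rate=.06); e=read_state()["ee_pos"]; robot.movel([e[0],e[1],.33],rate=.2)
over(.35,-.3,0,.3)
ims=[camera(c) for c in("top","side")]
cv2.imwrite("pics/m7.png",np.hstack([cv2.resize(ims[0][140:270,205:405],(461,300),interpolation=3),cv2.resize(ims[1][130:280,180:330],(300,300),interpolation=3)]))
k=dict(shoot=False); locate("cone_pack",.151,-.15,**k); locate("kiln_shelf",.14,.133,pmin=.3,**k); locate("vase_1",.018,yaw=False,**k)
```

```text
contact dz 0.003 [ 0.4 -0.7  4.5]
 t=63.1 gap=0.0610 gf=33.1 ee [ 0.5083 -0.077   0.1739] ft [-0.3 -0.7  3.8] j6 0.47
open t=63.5 gap=0.0783 gf=0.0 ee [ 0.5083 -0.0769  0.1734] ft [ 0.6  0.4 -0.7] j6 0.47Traceback (most recent call last):
  File "<stdin>", line 9, in <module>
bench.MotionError: the arm cannot follow that straight line within its joint ranges
```

Run:
```python
from arm import *
s=stat(); p=np.array(s["ee_pos"]); o=s["eef_rot"]; R=Rn.from_rotvec(o).as_matrix(); print(R[:,2].round(2))
for d in(.02,.03,.04,.05,.07):
    for u in (0,.03,.1):
        q=kin.ik(p-R[:,2]*d+[0,0,u],o); print(d,u,None if q is None else np.round(q,2).tolist())
```

```text
t=64.8 gap=0.0783 gf=0.0 ee [ 0.4994 -0.1408  0.1996] ft [ 0.4 -0.  -0.4] j6 0.40
[ 0.13  0.92 -0.37]
0.02 0 [-0.88, 0.94, 0.19, 1.86, 0.75, 0.39]
0.02 0.03 [-0.88, 0.9, 0.21, 1.91, 0.75, 0.39]
0.02 0.1 None
0.03 0 [-0.89, 0.94, 0.22, 1.88, 0.74, 0.38]
0.03 0.03 [-0.89, 0.91, 0.23, 1.93, 0.74, 0.38]
0.03 0.1 None
0.04 0 [-0.9, 0.95, 0.24, 1.91, 0.73, 0.37]
0.04 0.03 [-0.9, 0.92, 0.26, 1.96, 0.73, 0.37]
0.04 0.1 None
0.05 0 [-0.91, 0.96, 0.27, 1.93, 0.72, 0.36]
0.05 0.03 [-0.91, 0.92, 0.29, 1.98, 0.72, 0.36]
0.05 0.1 None
0.07 0 [-0.93, 0.97, 0.32, 1.98, 0.71, 0.35]
0.07 0.03 None
0.07 0.1 None
```

Run:
```python
from arm import *
from vis import *
s=read_state(); R=Rn.from_rotvec(s["eef_rot"]).as_matrix()
robot.movel(np.array(s["ee_pos"])-R[:,2]*.04+[0,0,.03],rate=.1)
p=[.42,-.3,.32]; robot.movep(p,ori_tilt(1.2,.4)); over(.35,-.3,0,.3)
ims=[camera(c) for c in("top","side")]
cv2.imwrite("pics/m7.png",np.hstack([cv2.resize(ims[0][140:270,205:405],(461,300),interpolation=3),cv2.resize(ims[1][130:280,180:330],(300,300),interpolation=3)]))
k=dict(shoot=False); locate("cone_pack",.151,-.15,**k); locate("kiln_shelf",.14,.133,pmin=.3,**k); locate("vase_1",.018,yaw=False,**k); stat()
```

```text
cone_pack [0.5068, -0.0767, -0.1134] cost 0.155 p 0.78 each cam: [[0.5065, -0.0772, -0.1389], [0.5077, -0.0752, -0.0635]]
cone_pack [0.5588, -0.3319, -0.1368] cost 0.496 p 0.50 each cam: [[0.5615, -0.3326, -0.1661]]
cone_pack [0.4095, -0.3293, 0.3549] cost 0.946 p 0.40 each cam: [[0.4095, -0.3293, 0.355]]
kiln_shelf [0.5617, -0.0219, 0.1284] cost 0.163 p 0.81 each cam: [[0.5607, -0.0224, 0.1235], [0.5624, -0.0214, 0.1297]]
vase_1 [0.5707, -0.3655, 0.0] cost 0.082 p 0.72 each cam: [[0.5687, -0.3644, 0.0], [0.5717, -0.3656, 0.0]]
 t=68.2 gap=0.0783 gf=0.0 ee [ 0.35 -0.3   0.3 ] ft [-0.7  0.1 -0.5] j6 -0.87
```

View pics/m7.png

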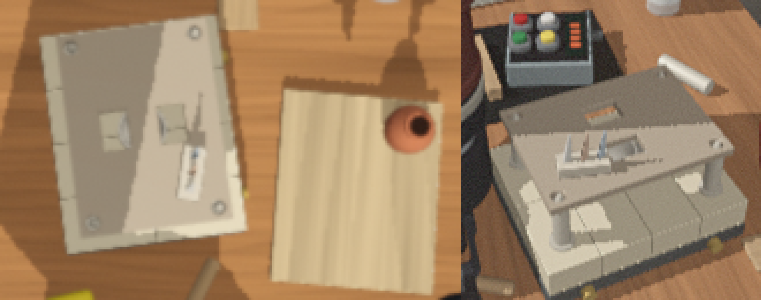

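The pack stands upright on the shelf at hearth (-61, -45) mm, and the vase is still in place. Now I'll move the vase, then check.

Run:
```python
from arm import *
from vis import *
s=pick(.5705,-.366,-.1,.018+.033,.083,0,35); assert .055<s["finger_gap"]<.068
x,y=inframe(HEARTH,.058,0); place(x,y,HEARTH[2],.151+.0335,.08); over(.35,.1,0,.3); over(.35,.25,0,.3)
ims=[camera(c) for c in("top","side")]
cv2.imwrite("pics/m8.png",np.hstack([cv2.resize(ims[0][140:270,105:305],(461,300),interpolation=3),cv2.resize(ims[1][110:280,180:350],(300,300),interpolation=3)]))
k=dict(shoot=False); locate("cone_pack",.151,-.12,**k); locate("vase_1",.151,yaw=False,**k); locate("programmer",.003,-.24,**k); stat()
im=ims[0]; hsv=cv2.cvtColor(im,cv2.COLOR_BGR2HSV).astype(int); x0,y0=118,165; h,s,v=[hsv[y0:230,x0:182,i] for i in range(3)]
for n,m in dict(yellow=(abs(h-27)<6)&(s>140)&(v>120),green=(abs(h-65)<20)&(s>110)&(v>70),red=((h<6)|(h>174))&(s>150)&(v>90),white=(s<40)&(v>165)).items():
    _,l,st,ce=cv2.connectedComponentsWithStats(m.astype(np.uint8))
    for i in range(1,len(st)):
        if st[i,4]>18: uv=ce[i]+[x0,y0]; print(n,st[i,4],uv.round(1),back("top",uv,.074)[:2].round(4))
for n,q in dict(white=(-.002,.026),yellow=(-.002,-.026),green=(-.048,-.026),red=(-.048,.026)).items(): print("model",n,np.round(inframe([.5583,.3245,-.25],*q),4))
```

```text
gripped t=72.1 gap=0.0607 gf=38.2 ee [ 0.5707 -0.3662  0.0517] ft [-1.7  0.2  6.2] j6 -0.58
lifted t=73.2 gap=0.0606 gf=38.3 ee [ 0.5702 -0.3658  0.2784] ft [-0.1 -0.7 -1.7] j6 -0.58
down t=75.9 gap=0.0607 gf=38.7 ee [ 0.6191 -0.0159  0.1847] ft [-3.7  0.7  5.4] j6 -0.28
cone_pack [0.5077, -0.0761, -0.1478] cost 0.148 p 0.67 each cam: [[0.5068, -0.0765, -0.1413], [0.5083, -0.0751, -0.1361]]
vase_1 [0.619, -0.0144, 0.0] cost 0.061 p 0.67 each cam: [[0.6184, -0.0141, 0.0], [0.6199, -0.0147, 0.0]]
programmer [0.5581, 0.3234, -0.2341] cost 0.073 p 0.65 each cam: [[0.5556, 0.3233, -0.2407], [0.5608, 0.324, -0.238]]
 t=79.1 gap=0.0803 gf=0.0 ee [0.3503 0.2495 0.3001] ft [-0.2 -0.4 -0.1] j6 0.45
yellow 52 [154.4 200.6] [0.5491 0.2975]
green 44 [150.1 216.2] [0.5042 0.3085]
red 45 [132.8 211.8] [0.5166 0.3585]
white 62 [136.8 196.6] [0.5604 0.3485]
model white [0.5628 0.3502]
model yellow [0.5499 0.2998]
model green [0.5054 0.3112]
model red [0.5182 0.3616]
```

View pics/m8.png

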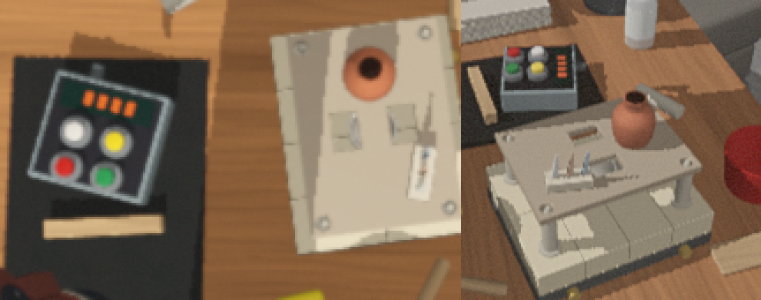

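The vase and the cone pack both stand upright on the shelf, and the key positions from colour blobs and the model agree within 3 mm. Now I'll press the keys.

Run:
```python
from arm import *
set_gripper(0,grip_force=30)
for n,(x,y) in dict(white=(.5616,.3493),yellow=(.5496,.2987),green=(.5048,.3099)).items():
    over(x,y,-.245,.15); robot.movel([x,y,.096],rate=.08); robot.sleep(.2); f0=read_state()["ft_force"][2]; tr=[]
    for z in np.arange(.094,.0835,-.001):
        robot.movel([x,y,z],rate=.02); robot.sleep(.05); f=np.mean([read_state()["ft_force"][2] for _ in range(3)])-f0; tr.append((round(z,3),round(f,1)))
        if f>8: break
    robot.sleep(.15); print(n,tr); robot.movel([x,y,.15],rate=.1); robot.sleep(.3)
stat()
```

```text
white [(np.float64(0.094), np.float64(-1.3)), (np.float64(0.093), np.float64(-1.2)), (np.float64(0.092), np.float64(-0.3)), (np.float64(0.091), np.float64(1.4)), (np.float64(0.09), np.float64(1.5)), (np.float64(0.089), np.float64(2.3)), (np.float64(0.088), np.float64(2.8)), (np.float64(0.087), np.float64(2.7)), (np.float64(0.086), np.float64(3.7)), (np.float64(0.085), np.float64(12.0))]
yellow [(np.float64(0.094), np.float64(1.0)), (np.float64(0.093), np.float64(0.8)), (np.float64(0.092), np.float64(1.9)), (np.float64(0.091), np.float64(1.7)), (np.float64(0.09), np.float64(3.3)), (np.float64(0.089), np.float64(2.5)), (np.float64(0.088), np.float64(3.7)), (np.float64(0.087), np.float64(4.3)), (np.float64(0.086), np.float64(5.3)), (np.float64(0.085), np.float64(13.9))]
green [(np.float64(0.094), np.float64(-0.8)), (np.float64(0.093), np.float64(-0.7)), (np.float64(0.092), np.float64(2.0)), (np.float64(0.091), np.float64(1.5)), (np.float64(0.09), np.float64(2.9)), (np.float64(0.089), np.float64(3.6)), (np.float64(0.088), np.float64(3.2)), (np.float64(0.087), np.float64(4.4)), (np.float64(0.086), np.float64(5.1)), (np.float64(0.085), np.float64(15.0))]
 t=97.3 gap=0.0001 gf=0.0 ee [0.5046 0.3098 0.1495] ft [ 0.4 -0.4 -0.3] j6 0.67
```

All three keys bottomed out with the expected force profile. I'll do a final check of the load and then sign off.

Run:
```python
from arm import *
from vis import *
up(.3); over(.35,.28,0,.3)
ims=[camera(c) for c in("top","side")]
cv2.imwrite("pics/m9.png",np.hstack([cv2.resize(ims[0][130:280,105:335],(460,300),interpolation=3),cv2.resize(ims[1][110:280,180:350],(300,300),interpolation=3)]))
k=dict(shoot=False,verbose=False)
for n,z,yw in(("cone_pack",.151,True),("vase_1",.151,False),("kiln_shelf",.14,True)): print(n,[(p.round(4),round(f,2)) for p,f,*_ in locate(n,z,{"kiln_shelf":.133}.get(n,-.14),yaw=yw,**k)])
stat()
```

```text
cone_pack [(array([ 0.5078, -0.0766, -0.1301]), np.float64(0.16)), (array([ 0.6225, -0.0162,  0.0335]), np.float64(0.5))]
vase_1 [(array([ 0.6195, -0.0149, -0.14  ]), np.float64(0.08))]
kiln_shelf [(array([ 0.5618, -0.0219,  0.1369]), np.float64(0.35))]
 t=99.2 gap=-0.0001 gf=0.0 ee [0.3504 0.28   0.2997] ft [ 0.4 -0.7  0.1] j6 0.51
```

View pics/m9.png

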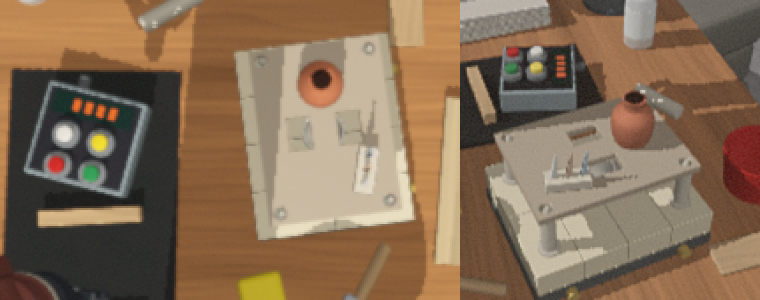

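The final picture shows the vase (px 320,82), the cone pack (366,170) and the seated shelf all in place, with the keys up and the spare prop and scraper unmoved.

```bash
python3 -c "
from bench import *
print(workorder.sign_off())"
```

```text
the job is handed in; nothing more can be done
None
```

The kiln is loaded and the job is handed in: three bowls on the hearth, the shelf flush on its props, the vase and cone pack upright on the shelf (I stood the pack back up after it was knocked off the board), and white, yellow and green pressed in order; sign-off returned no verdict.

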